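Unstack the new cheeses onto their ripening boards

TASK

The new cheeses came in stacked in twos: take the stacks apart and set each cheese down gently, not dropped, right way up, in the middle of the mat on the ripening board whose tag has the colour of its rind, the two brick-shaped ones lying lengthwise along their boards. Let go of everything, and leave the jar and the brush where they are.

Things in the scene. Friction and masses are not known exactly. Their poses are not given: they have to be found in the camera images.
- cheese_yellow: Brick-shaped cheese with a straw yellow rind, 88 long (its x) x 54 wide (its y) x 38 mm high, about 0.2 kg, rigid, loose; three shallow grooves across its top. Origin at the centre of its underside, z up. At the start it lies on the table with one of the two round cheeses standing on it.
- cheese_red: Brick-shaped cheese with a brick red rind, 88 long (its x) x 54 wide (its y) x 38 mm high, about 0.2 kg, rigid, loose; three shallow grooves across its top. Origin at the centre of its underside, z up. At the start it lies on the table with one of the two round cheeses standing on it.
- cheese_white: Small round cheese with a white rind, upright cylinder 46 mm in diameter, 34 mm high, about 0.06 kg, rigid, loose. Origin at the centre of its underside, z up. At the start it stands on one or the other brick cheese (so its underside is 38 mm above the table), up to 15 mm off the brick's middle along its length.
- cheese_black: Small round cheese with a charcoal black rind, upright cylinder 46 mm in diameter, 34 mm high, about 0.06 kg, rigid, loose. Origin at the centre of its underside, z up. At the start it stands on one or the other brick cheese (so its underside is 38 mm above the table), up to 15 mm off the brick's middle along its length.
- board_yellow: Ripening board with a straw yellow tag: fixed wooden board 136 mm (along its x) x 90 mm with a blue-green ribbed mat 108 x 80 mm on it and the straw yellow tag, a strip 17 x 74 mm, across the end on its -x side. The mat's top is 12 mm above the table. Origin under the centre of the mat, at table height; x along the board's long side, z up.
- board_red: Ripening board with a brick red tag: fixed wooden board 136 mm (along its x) x 90 mm with a blue-green ribbed mat 108 x 80 mm on it and the brick red tag, a strip 17 x 74 mm, across the end on its -x side. The mat's top is 12 mm above the table. Origin under the centre of the mat, at table height; x along the board's long side, z up.
- board_white: Ripening board with a white tag: fixed wooden board 136 mm (along its x) x 90 mm with a blue-green ribbed mat 108 x 80 mm on it and the white tag, a strip 17 x 74 mm, across the end on its -x side. The mat's top is 12 mm above the table. Origin under the centre of the mat, at table height; x along the board's long side, z up.
- board_black: Ripening board with a charcoal black tag: fixed wooden board 136 mm (along its x) x 90 mm with a blue-green ribbed mat 108 x 80 mm on it and the charcoal black tag, a strip 17 x 74 mm, across the end on its -x side. The mat's top is 12 mm above the table. Origin under the centre of the mat, at table height; x along the board's long side, z up.
- jar: Bystander: glass jar with a steel cap, 68 mm in diameter, 100 mm high, loose, standing on the table beside the work. Origin at the centre of its underside.
- brush: Bystander: wooden rind brush, 150 (its x) x 45 x 38 mm, loose, lying bristles down on the table beside the work. Origin at the centre of its underside.

How it is judged (in metres and radians):
At the end, for the whole second after the job is handed in: Each cheese rests upright (0.12 rad), released, on the mat of the board with the tag of its colour: centre within 15 mm of the mat's centre, underside within 4 mm of the mat's height; the two bricks' long sides within 0.3 rad of the board's, either way round (horizontal distance between cheese_yellow and board_yellow below 0.015 m and z of cheese_yellow in the frame of board_yellow between 0.008 and 0.016 m and angle between each of cheese_yellow, cheese_red, cheese_white, cheese_black's own z axis and vertical below 0.12 rad and linear speed of each of cheese_yellow, cheese_red, cheese_white, cheese_black below 0.02 m/s and angular speed of each of cheese_yellow, cheese_red, cheese_white, cheese_black below 0.2 rad/s and angle between the x axis of cheese_yellow and the x axis of board_yellow, either way round below 0.3 rad and horizontal distance between cheese_red and board_red below 0.015 m and z of cheese_red in the frame of board_red between 0.008 and 0.016 m and angle between the x axis of cheese_red and the x axis of board_red, either way round below 0.3 rad and horizontal distance between cheese_white and board_white below 0.015 m and z of cheese_white in the frame of board_white between 0.008 and 0.016 m and horizontal distance between cheese_black and board_black below 0.015 m and z of cheese_black in the frame of board_black between 0.008 and 0.016 m); the robot touches nothing.
It fails at once if the jar is moved by more than 30 mm (distance of jar from where it was at the start of the episode above 0.03 m).
It fails at once if the brush is moved by more than 30 mm (distance of brush from where it was at the start of the episode above 0.03 m).
It fails at once if a cheese is pressed hard on its board (over 60 N) (contact force between cheese_yellow and board_yellow above 60 N or contact force between cheese_red and board_red above 60 N or contact force between cheese_white and board_white above 60 N or contact force between cheese_black and board_black above 60 N).
It fails at once if a cheese is let fall (over 0.5 m/s with no finger on it) ((linear speed of cheese_yellow above 0.5 m/s and contact force between the fingers and cheese_yellow below 0.05 N) or (linear speed of cheese_red above 0.5 m/s and contact force between the fingers and cheese_red below 0.05 N) or (linear speed of cheese_white above 0.5 m/s and contact force between the fingers and cheese_white below 0.05 N) or (linear speed of cheese_black above 0.5 m/s and contact force between the fingers and cheese_black below 0.05 N)).
It also fails if it takes over 120 s, if anything falls off the work surface, if the arm or the gripper's body presses on something with over 40 N, if the wrist force passes 120 N, or if a joint passes its speed limit or range.

ROBOT

A 6-joint arm with a two-finger parallel gripper is mounted at the origin on the work surface. World frame = base frame: x ahead of the robot, y to its left, z up, the work surface at z = 0. Lengths are in m, angles in degrees, forces in N, time in s.
With the tool pointing down it reaches from about 0.35 to 0.875 m from the base axis. Payload 4.2 kg.
Tool frame: the origin (TCP) lies on the centre line of the jaws, within the pads' length; the fingertips stand 19 mm ahead of it and the grasp point (between the pads) is the TCP; x points along the fingers, y is the direction in which the jaws open and shut, and the axes are right-handed (so a half turn about x gives the same grasp; the last joint's range is limited). The gripper opens to 87 mm and grips with 3 to 60 N. Pads are 19 mm wide; open, the fingers measure 117 mm over their backs; the gripper's body (75 mm by 190 mm) begins 51 mm behind the grasp point.
Start: joints at [85.061, 22.042, 0.453, 0, -68.411, -14.817], TCP at [0.211, 0.588, 0.242] pointing down, gripper open.
Joint ranges: [-179.83, 179.83], [-69.29, 118.12], [-61.27, 80.66], [-181.25, 117.63], [-171.15, -9.14], [-177.46, 177.46]. Speed limits (degrees/s): [159.86, 159.86, 180, 180, 180, 180].

INTERFACE

Orientations are given as a 3x3 rotation matrix whose columns are the frame's x, y, z axes.
In Python, from station import * gives the robot as it stands.
- The arm moves only by the shell command python3 -m creep 'ROWS'. ROWS is JSON, a list of rows, each a list of 5 numbers: the opening, from 0 (shut) to 1 (fully open), then the shift along the world's x, y, z in mm, then the turn about the world's z in rad. In form: [[jaw, x, y, z, turn], ...]. A call has exactly 8 rows; each row is the pose to reach, as a shift and turn from the pose measured when the call began; what a row does not reach only later rows make up. A row lasts 1/10 s, in which the tool goes at most 50 mm and 8.59 degrees, less where a joint would pass 70% of its speed; a pose out of reach is approached as far as the arm can. A call with a gripper value outside its range is refused whole. The fingers move at their own pace and stop on an object; the grip force is fixed at half the most. Time passes only in rows, so rows that repeat a pose let the fingers close, or fill a call up. It gives the time, the measured TCP pose, the force and the opening at its end, in the units of the state.
- sense(): the state, without advancing time (a new reading comes with each control period).
- capture(name): name is "scene" or "side" or "wrist"; returns a dict with "image" (384x512x3 uint8, blue, green, red), "z_map" (384x512 float32, m along the optical axis (not along the pixel's ray), 0 where there is no reading), "mtx" (3x3 intrinsics, pixels), "eye" and "attitude" of the camera in the world. Camera axes: x right, y up, looking along -z (the intrinsics and any distortion apply to the point x, -y, -z); pixel columns grow to the right and rows downward; lengths in m; the calibration is good to about 2 mm. A picture is of the moment at which its call begins.
- finish_job(): hands the job in, once; it reports no verdict.
Trained networks look in a picture, given as the dict that the camera call returned (one of the last four; its "shot" number tells which), for a name from the list of things; names that differ only in an ending like _2 or _b are one class to them, and where a whole thing is asked for, a point or a joint stands for the part that bears it (a point fixed in the world has none). Each returns a list of dicts, best first, with "confidence" (0 to 1); they miss things now and then, are a little off and sometimes report something else, mostly with a low value. They report only what shows in the picture. A call takes as long as a camera call.
- look_for(picture, thing): "box" ([left, top, right, bottom] in pixels, round what is visible of it).
- mark_of(picture, thing): "centre" ([column, row] in pixels: a listed point, or the origin of a listed thing).
The state is a dict: "time_s": time; "joints": joint angles; "joint_velocities": joint speeds; "effort": joint torques, N m; "tcp_pos": TCP position; "ee_rot": TCP orientation; "wrist_force": force on the tool from outside, world axes, zero at the start; "moment": the same for the moment, N m; "gripper_width": opening from 0.0 (shut) to 1.0 (fully open).
Only numpy, scipy, OpenCV 4.12 (cv2) and the standard library are available. Lean on these libraries where they do the work, as an engineer would, in place of code of your own. Each camera call takes 0.05 s, during which the arm holds its last target.

## Working session

There is one attempt and no reset: what is moved stays moved. The work goes in short steps, Python scripts to look and compute and a shell command to move; the robot and the scene stay as the last step left them, time stands still between calls to the robot, and variables do not carry over. Pictures are saved under pics/ and viewed, and the job is handed in when it is done.

```bash
ls; mkdir -p pics
cat > h.py <<'E'
from station import *
import numpy as np, cv2
def P(c,u,v,z=None):
    K=np.array(c["mtx"]);R=np.array(c["attitude"]);e=np.array(c["eye"])
    d=np.array([(u-K[0,2])/K[0,0],-(v-K[1,2])/K[1,1],-1.0])
    d=R@d
    if z is None: # depth
        zz=c["z_map"][int(round(v)),int(round(u))]; return e+d*zz
    return e+d*(z-e[2])/d[2]
E
python3 - <<'E'
from h import *
s=sense();print(s["time_s"],s["tcp_pos"],s["ee_rot"],s["gripper_width"])
for n in ["scene","side","wrist"]:
    c=capture(n);cv2.imwrite(f"pics/{n}0.png",c["image"]);print(n,c["eye"],[k for k in c])
    for t in ["cheese_yellow","cheese_red","cheese_white","cheese_black","board_yellow","board_red","board_white","board_black","jar","brush"]:
        for m in mark_of(c,t)[:2]:
            h={'cheese_white':.038,'cheese_black':.038}.get(t,0)
            print(t,np.round(m["centre"]),round(m["confidence"],2),np.round(P(c,*m["centre"],z=h),3))
E
```

```text
pics
0.0 [0.21102504 0.58769483 0.2404598 ] [[-6.60842816e-04 -3.38150680e-01 -9.41091750e-01]
 [-2.09160129e-03 -9.41089429e-01  3.38151315e-01]
 [-9.99997594e-01  2.19185358e-03 -8.53642093e-05]] 1.0029437123156117
scene [ 0.95344119 -0.44257163  0.64109222] ['image', 'z_map', 'mtx', 'eye', 'attitude', 'shot']
cheese_yellow [258. 262.] 0.86 [ 0.664 -0.089  0.   ]
cheese_red [301. 203.] 0.87 [0.642 0.105 0.   ]
cheese_red [378. 170.] 0.46 [0.731 0.326 0.   ]
cheese_white [259. 255.] 0.66 [ 0.672 -0.095  0.038]
cheese_black [309. 195.] 0.91 [0.659 0.107 0.038]
board_yellow [304. 138.] 0.9 [0.505 0.325 0.   ]
board_yellow [237. 174.] 0.34 [0.454 0.092 0.   ]
board_red [133. 284.] 0.66 [ 0.505 -0.28   0.   ]
board_red [379. 170.] 0.18 [0.732 0.326 0.   ]
board_white [183. 210.] 0.76 [ 0.434 -0.081  0.   ]
board_black [239. 173.] 0.7 [0.454 0.097 0.   ]
jar [377. 167.] 0.57 [0.722 0.336 0.   ]
brush [209. 347.] 0.72 [ 0.707 -0.278  0.   ]
side [ 0.32726576 -0.81462026  0.55205555] ['image', 'z_map', 'mtx', 'eye', 'attitude', 'shot']
cheese_yellow [291. 229.] 0.95 [ 0.663 -0.089  0.   ]
cheese_red [259. 193.] 0.77 [0.651 0.113 0.   ]
cheese_white [293. 216.] 0.82 [ 0.666 -0.092  0.038]
cheese_black [260. 184.] 0.48 [0.649 0.096 0.038]
cheese_black [260. 157.] 0.23 [0.709 0.263 0.038]
board_red [255. 299.] 0.83 [ 0.502 -0.281  0.   ]
board_white [202. 250.] 0.98 [ 0.437 -0.093  0.   ]
board_black [192. 208.] 0.7 [0.455 0.1   0.   ]
jar [262. 157.] 0.71 [0.747 0.342 0.   ]
brush [346. 277.] 0.91 [ 0.698 -0.288  0.   ]
wrist [0.28793936 0.56039882 0.38502466] ['image', 'z_map', 'mtx', 'eye', 'attitude', 'shot']
```

Run:
```python
import cv2
for n in ["scene","side"]:
    i=cv2.imread(f"pics/{n}0.png");cv2.imwrite(f"pics/{n}0b.png",cv2.resize(i,(768,576)))
```

```text
(no output)
```

View pics/scene0.png

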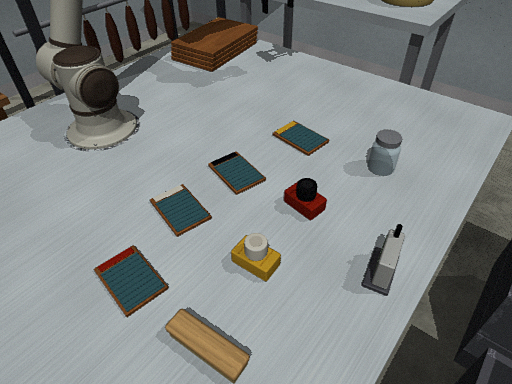

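View pics/side0.png

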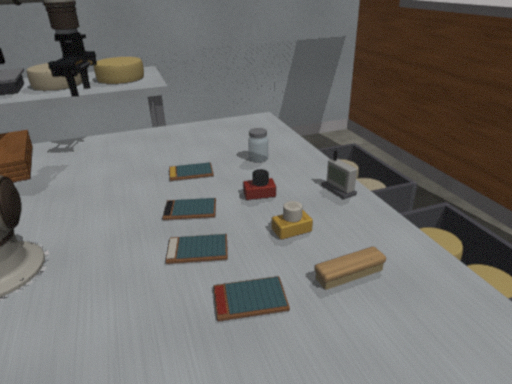

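Both views show the four boards at x≈0.45–0.5, white on the yellow brick (258,255), black on the red brick (305,197), jar (384,152), brush (208,343). There is also an unlisted device at (384,262). Next I'll fit exact poses from colour and depth.

```bash
cat > fit.py <<'E'
from h import *
def cloud(c):
    K=np.array(c["mtx"]);R=np.array(c["attitude"]);e=np.array(c["eye"]);z=c["z_map"]
    v,u=np.mgrid[0:384,0:512]
    d=np.stack([(u-K[0,2])/K[0,0],-(v-K[1,2])/K[1,1],-np.ones_like(u,float)],-1)@R.T
    p=e+d*z[...,None]; p[z==0]=np.nan
    return p
def near(p,x,y,r,z0,z1):
    with np.errstate(invalid="ignore"):
        return (np.hypot(p[...,0]-x,p[...,1]-y)<r)&(p[...,2]>z0)&(p[...,2]<z1)
def rect(q):
    (cx,cy),(w,h),a=cv2.minAreaRect((q[:,:2]*1000).astype(np.float32))
    if w<h: w,h,a=h,w,a-90
    return np.round([cx,cy,w,h,(a+90)%180-90],1)
E
python3 - <<'E'
from fit import *
for n in ["scene","side"]:
    c=capture(n);p=cloud(c);hsv=cv2.cvtColor(c["image"],cv2.COLOR_BGR2HSV)
    f=near(p,.55,0,.1,-.05,.05);print(n,"table z",np.nanmedian(p[...,2][f]))
    for b,x,y in [("yellow",.505,.325),("black",.454,.095),("white",.436,-.088),("red",.504,-.28)]:
        m=near(p,x,y,.11,-.01,.03)&(hsv[...,0]>80)&(hsv[...,0]<105)&(hsv[...,1]>110)
        m=cv2.morphologyEx(m.astype(np.uint8),cv2.MORPH_OPEN,np.ones((3,3)))
        nn,l,st,_=cv2.connectedComponentsWithStats(m);
        if nn<2: print(b,"none");continue
        k=1+np.argmax(st[1:,4]);v,u=np.where(l==k)
        q=np.array([P(c,a,bb,z=.012) for a,bb in zip(u,v)]);print("mat",b,len(q),rect(q),np.round(q.mean(0)*1000,1), 'z',np.round(np.nanmedian(p[v,u,2])*1000,1))
    for b,x,y in [("yellow",.664,-.09),("red",.648,.11)]:
        m=near(p,x,y,.07,.032,.044);q=p[m];print("brick",b,len(q),rect(q),"medz",np.median(q[:,2]))
        m=near(p,x,y,.07,.008,.044);q=p[m];print("brick all",b,len(q),rect(q))
        m=near(p,x,y,.07,.066,.08);q=p[m];print(" round",len(q),rect(q),cv2.minEnclosingCircle((q[:,:2]*1000).astype(np.float32)),np.median(q[:,2]))
    for b,x,y,r in [("jar",.735,.34,.09),("brush",.70,-.285,.11),("dev",.86,.0,.15)]:
        q=p[near(p,x,y,r,.015,.3)]
        if len(q):print(b,len(q),rect(q),q[:,2].max())
E
```

```text
scene table z 0.0011686517394205453
mat yellow 102 [537.1 330.8  48.4  45.5   3.8] [537.2 329.2  12. ] z 13.1
mat black 164 [436.5  70.6  75.1  38.7 -49.1] [437.3  74.8  12. ] z 13.1
mat white 258 [473.3 -97.6  79.6  45.3 -70.8] [472.6 -95.6  12. ] z 13.1
mat red 655 [ 495.6 -277.5   94.9   77.4  -10.1] [ 483.4 -286.5   12. ] z 13.1
brick yellow 605 [662.9 -95.7  87.5  54.5   4.4] medz 0.03835676303529667
brick all yellow 945 [662.9 -95.6  88.2  54.9   3.9]
 round 384 [664.2 -94.8  44.8  43.5 -83.6] ((663.7603149414062, -94.57653045654297), 22.883338928222656) 0.07269517005320247
brick red 410 [650.9 100.7  87.2  55.3 -10.4] medz 0.03823459633088416
brick all red 721 [650.8  99.9  87.9  55.9  -9.1]
 round 255 [653.4  98.4  45.   43.5 -86.1] ((653.2652587890625, 98.76529693603516), 23.254056930541992) 0.07277097743043892
jar 1098 [732.8 330.3  63.6  62.9  61.5] 0.10303857362956248
brush 2546 [ 708.8 -283.   149.5   46.     3.9] 0.042095523042951166
dev 1109 [869.6  39.5  93.2  40.9 -79.3] 0.11337902602626815
side table z 0.0003126340249681725
yellow none
black none
white none
red none
brick yellow 348 [659.1 -96.8  89.8  54.9   0.9] medz 0.037712979067727026
brick all yellow 695 [659.2 -96.9  89.4  56.4   2.1]
 round 181 [660.3 -96.6  42.9  42.8  40.7] ((658.9187622070312, -97.2186050415039), 23.210542678833008) 0.07201666838020099
brick red 232 [646.   98.4  86.2  54.1 -10.3] medz 0.037799252449563114
brick all red 483 [645.7  97.6  86.9  55.  -11.2]
 round 119 [649.3  97.   44.   43.3 -72.4] ((649.0964965820312, 96.5409164428711), 23.88164710998535) 0.07166775069690628
jar 570 [725.1 330.5  66.3  63.8 -88.6] 0.1022124857042685
brush 1450 [ 705.8 -284.5  150.    47.3    3.3] 0.04087708601399953
dev 785 [869.3  40.8  94.7  33.8 -76.8] 0.11096025079655275
```

Run:
```python
from fit import *
for n in ["scene","side"]:
    c=capture(n);p=cloud(c);I=c["image"].astype(int)
    out=c["image"].copy()
    for b,x,y in [("yellow",.505,.325),("black",.454,.095),("white",.436,-.088),("red",.504,-.28)]:
        f=near(p,x,y,.1,.008,.03)
        m=f.astype(np.uint8);nn,l,st,_=cv2.connectedComponentsWithStats(m);l=l==1+np.argmax(st[1:,4])
        q=p[l];R=rect(q);print(n,b,"board",len(q),R)
        a=np.radians(R[4]);ax=np.array([np.cos(a),np.sin(a)])
        B,G,Rr=I[...,0],I[...,1],I[...,2]
        m=(l&(B-Rr>12)&(G-Rr>8)).astype(np.uint8)
        m=cv2.morphologyEx(m,cv2.MORPH_CLOSE,np.ones((5,5)));m=cv2.morphologyEx(m,cv2.MORPH_OPEN,np.ones((3,3)))
        out[m>0]=(255,0,255)
        v,u=np.where(m>0)
        if len(u)<20: print("few");continue
        q=np.array([P(c,a_,b_,z=.012) for a_,b_ in zip(u,v)]);print("   mat",len(q),rect(q),np.round(q.mean(0)*1000,1),"along off",np.round((q[:,:2].mean(0)*1000-R[:2])@ax,1))
    cv2.imwrite(f"pics/{n}m.png",out)
```

```text
scene yellow board 936 [496.8 315.2 136.5  92.7  -8.4]
   mat 638 [505.8 316.1 107.3  80.6  -7.7] [507.2 315.   12. ] along off 10.3
scene black board 1261 [450.1  91.4 136.8  91.6 -16. ]
   mat 871 [458.1  90.9 106.8  79.4 -15.7] [459.9  88.9  12. ] along off 10.1
scene white board 1673 [431.1 -87.2 137.7  89.8 -15. ]
   mat 1176 [439.9 -88.1 108.   80.  -14.9] [441.4 -89.5  12. ] along off 10.6
scene red board 2748 [ 493.4 -277.5  138.3   90.1   -9.5]
   mat 1961 [ 502.1 -278.2  108.    79.8   -9.5] [ 504.1 -279.6   12. ] along off 10.9
side yellow board 540 [493.1 311.4 134.6  96.1  -8.6]
   mat 336 [503.2 316.  103.2  76.6  -7.9] [502.2 315.6  12. ] along off 8.4
side black board 902 [446.2  89.2 135.8  94.2 -16.7]
   mat 589 [457.2  89.6 104.4  78.3 -15.7] [456.9  88.7  12. ] along off 10.4
side white board 1431 [428.5 -88.1 135.9  93.  -14.9]
   mat 952 [439.  -88.8 104.   79.2 -14.8] [438.4 -90.4  12. ] along off 10.2
side red board 2374 [ 490.9 -278.9  135.6   91.2   -9.7]
   mat 1585 [ 501.3 -279.6  105.4   78.3   -9.1] [ 500.3 -281.2   12. ] along off 9.6
```

Poses from the two cameras agree to within about 4 mm, so I'll use the averages:

| Item | Position (mm) | Angle |
|---|---|---|
| mat yellow | (505, 316) | −8° |
| mat black | (458, 90) | −16° |
| mat white | (439.5, −88.5) | −15° |
| mat red | (502, −279) | −9.4° |
| brick yellow | (661, −96) | 3.5° |
| brick red | (648.5, 99) | −10° |
| white cheese | (662, −95.5) | – |
| black cheese | (651.5, 97.5) | – |

I'll take the black cheese first. The TCP is at (211, 588, 240), so I need to go (+440, −490).

```bash
python3 -m creep '[[1,30,-33,0,0.03],[1,63,-70,0,0.06],[1,96,-107,0,0.09],[1,129,-144,0,0.12],[1,162,-181,0,0.15],[1,195,-218,0,0.17],[1,228,-255,0,0.17],[1,250,-280,0,0.17]]'
```

```text
time_s: 2.65
tcp_pos: [0.4627, 0.3058, 0.2418]
ee_rot: [[0.0, -0.176, -0.984], [0.0, -0.984, 0.176], [-1.0, -0.0, -0.0]]
wrist_force: [0.9, -0.2, 0.2]
gripper_width: 1.002
```

```bash
python3 -m creep '[[1,32,-35,0,0],[1,64,-70,0,0],[1,96,-105,0,0],[1,128,-140,0,0],[1,160,-176,-20,0],[1,189,-208,-40,0],[1,189,-208,-80,0],[1,189,-208,-100,0]]'
python3 - <<'E'
from fit import *
s=sense();print(s["tcp_pos"])
c=capture("wrist");cv2.imwrite("pics/w1.png",c["image"])
p=cloud(c)
q=p[near(p,.65,.098,.07,.066,.08)];print(len(q),rect(q),np.median(q[:,2]))
q=p[near(p,.65,.098,.07,.03,.044)];print(len(q),rect(q))
E
```

```text
time_s: 3.45
tcp_pos: [0.6507, 0.0957, 0.1377]
ee_rot: [[-0.005, -0.179, -0.984], [-0.001, -0.984, 0.179], [-1.0, 0.002, 0.005]]
wrist_force: [-0.9, -0.4, -0.5]
gripper_width: 1.001
[0.65071274 0.09566575 0.13774934]
2858 [655.   97.6  44.6  44.4 -66.2] 0.0722712093040613
3058 [651.7  99.7  87.3  54.1  -9.5]
```

View pics/w1.png

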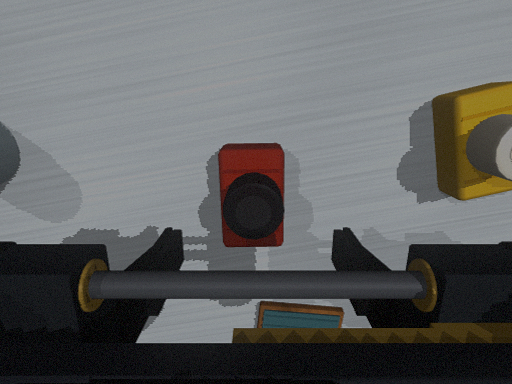

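The wrist view shows the black cheese at (253,207) and the red brick straight below it, centred between the jaws. Wrist pose is (655, 97.6), so I'll descend and grip.

```bash
python3 -m creep '[[1,3,2,-20,0],[1,3,2,-45,0],[1,3,2,-65,0],[1,3,2,-75,0],[1,3,2,-76,0],[1,3,2,-76,0],[0.4,3,2,-76,0],[0.4,3,2,-76,0]]'
python3 -m creep '[[0.3,0,0,0,0],[0.3,0,0,0,0],[0.3,0,0,0,0],[0.3,0,0,0,0],[0.3,0,0,0,0],[0.3,0,0,0,0],[0.3,0,0,0,0],[0.3,0,0,0,0]]'
```

```text
time_s: 4.3
tcp_pos: [0.6526, 0.0982, 0.0603]
ee_rot: [[-0.008, -0.179, -0.984], [-0.001, -0.984, 0.179], [-1.0, 0.003, 0.007]]
wrist_force: [0.8, 0.5, -0.5]
gripper_width: 0.889
time_s: 5.1
tcp_pos: [0.6526, 0.0982, 0.0604]
ee_rot: [[-0.008, -0.178, -0.984], [-0.001, -0.984, 0.178], [-1.0, 0.003, 0.008]]
wrist_force: [-1.3, 1.0, 1.3]
gripper_width: 0.516
```

```bash
python3 -m creep '[[0.3,0,0,15,0],[0.3,0,0,35,0],[0.3,0,0,60,0],[0.3,-30,-2,60,0],[0.3,-60,-3,60,0],[0.3,-100,-4,60,0],[0.3,-140,-6,60,0],[0.3,-170,-7,60,0]]'
python3 -m creep '[[0.3,-20,-1,0,0],[0.3,-26,-1,0,0],[0.3,-26,-1,-20,0],[0.3,-26,-1,-40,0],[0.3,-26,-1,-50,0],[0.3,-26,-1,-55,0],[0.3,-26,-1,-58,0],[0.3,-26,-1,-58,0]]'
python3 - <<'E'
from fit import *
c=capture("wrist");cv2.imwrite("pics/w2.png",c["image"])
E
```

```text
time_s: 5.9
tcp_pos: [0.4804, 0.0908, 0.1212]
ee_rot: [[-0.008, -0.179, -0.984], [-0.001, -0.984, 0.179], [-1.0, 0.003, 0.008]]
wrist_force: [0.5, 0.4, 0.1]
gripper_width: 0.517
time_s: 6.7
tcp_pos: [0.4549, 0.0899, 0.0633]
ee_rot: [[-0.008, -0.179, -0.984], [-0.001, -0.984, 0.179], [-1.0, 0.002, 0.007]]
wrist_force: [0.3, -0.1, -1.1]
gripper_width: 0.518
```

View pics/w2.png

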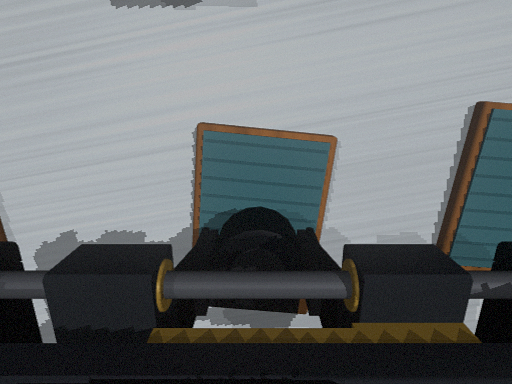

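The black cheese is held over its mat (258,235), roughly centred. Contact is expected at TCP z≈34, so I'll lower it gently.

```bash
python3 -m creep '[[0.3,2,0,-10,0],[0.3,2,0,-18,0],[0.3,2,0,-22,0],[0.3,2,0,-25,0],[0.3,2,0,-26,0],[0.3,2,0,-27,0],[0.3,2,0,-28,0],[0.3,2,0,-28,0]]'
python3 -m creep '[[0.3,0,0,-0.5,0],[0.3,0,0,-0.5,0],[0.3,0,0,-1,0],[0.3,0,0,-1,0],[0.3,0,0,-1,0],[0.3,0,0,-1,0],[0.3,0,0,-1,0],[0.3,0,0,-1,0]]'
```

```text
time_s: 7.55
tcp_pos: [0.457, 0.09, 0.0356]
ee_rot: [[-0.007, -0.179, -0.984], [-0.001, -0.984, 0.179], [-1.0, 0.002, 0.007]]
wrist_force: [-0.0, 0.8, 0.0]
gripper_width: 0.52
time_s: 8.35
tcp_pos: [0.457, 0.09, 0.0346]
ee_rot: [[-0.007, -0.179, -0.984], [-0.001, -0.984, 0.179], [-1.0, 0.002, 0.007]]
wrist_force: [-0.3, 0.1, -0.5]
gripper_width: 0.519
```

```bash
python3 -m creep '[[0.3,0,0,-0.5,0],[0.3,0,0,-0.5,0],[0.3,0,0,-1,0],[0.3,0,0,-1,0],[0.3,0,0,-1.5,0],[0.3,0,0,-1.5,0],[0.3,0,0,-1.5,0],[0.3,0,0,-1.5,0]]'
```

```text
time_s: 9.15
tcp_pos: [0.4571, 0.09, 0.0342]
ee_rot: [[-0.007, -0.178, -0.984], [-0.001, -0.984, 0.178], [-1.0, 0.002, 0.006]]
wrist_force: [-3.3, -0.2, 10.5]
gripper_width: 0.518
```

Contact confirmed at 10 N. Release, lift, then head for white at (662, −95.5).

```bash
python3 -m creep '[[0.7,0,0,0,0],[0.8,0,0,0,0],[1,0,0,0,0],[1,0,0,0,0],[1,0,0,20,0],[1,0,0,50,0],[1,0,0,90,0],[1,0,0,110,0]]'
python3 -m creep '[[1,35,-32,0,0.05],[1,70,-64,0,0.1],[1,105,-96,0,0.15],[1,140,-128,0,0.2],[1,170,-160,0,0.23],[1,205,-186,0,0.23],[1,205,-186,0,0.23],[1,205,-186,-10,0.23]]'
python3 - <<'E'
from fit import *
s=sense();print(s["tcp_pos"])
c=capture("wrist");cv2.imwrite("pics/w3.png",c["image"])
p=cloud(c)
q=p[near(p,.662,-.096,.07,.066,.08)];print(len(q),rect(q),np.median(q[:,2]))
q=p[near(p,.662,-.096,.07,.03,.044)];print(len(q),rect(q))
c=capture("scene");cv2.imwrite("pics/s3.png",c["image"])
p=cloud(c);q=p[near(p,.458,.09,.05,.035,.06)];print(len(q),rect(q),np.median(q[:,2]))
E
```

```text
time_s: 9.95
tcp_pos: [0.4583, 0.0905, 0.1471]
ee_rot: [[-0.002, -0.178, -0.984], [0.001, -0.984, 0.178], [-1.0, -0.0, 0.002]]
wrist_force: [0.3, 0.2, -0.0]
gripper_width: 0.989
time_s: 10.75
tcp_pos: [0.664, -0.0962, 0.1367]
ee_rot: [[-0.001, 0.05, -0.999], [0.0, -0.999, -0.05], [-1.0, -0.0, 0.001]]
wrist_force: [-0.3, -0.2, 0.9]
gripper_width: 0.997
[ 0.66401886 -0.09623452  0.13670724]
2849 [665.3 -96.1  44.5  44.1  50. ] 0.07223972254322847
3074 [664.1 -96.2  86.9  54.1   3.4]
55 [451.9  75.7  31.4  13.1 -36.5] 0.04543242529988689
```

View pics/s3.png

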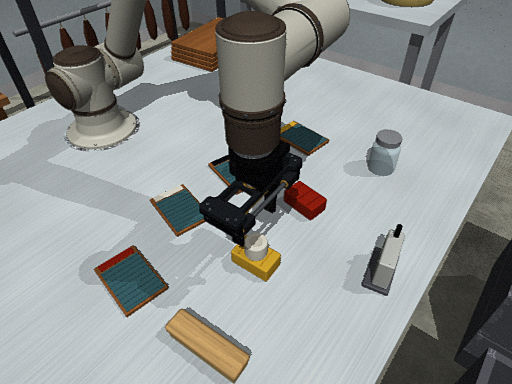

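The gripper is over white (256,245). The black cheese is hidden behind the wrist, so I'll check it later. Descend and grip.

```bash
python3 -m creep '[[1,0,0,-20,0],[1,0,0,-45,0],[1,0,0,-65,0],[1,0,0,-74,0],[1,0,0,-76,0],[1,0,0,-76,0],[0.3,0,0,-76,0],[0.3,0,0,-76,0]]'
python3 -m creep '[[0.3,0,0,0,0],[0.3,0,0,0,0],[0.3,0,0,0,0],[0.3,0,0,0,0],[0.3,0,0,0,0],[0.3,0,0,0,0],[0.3,0,0,0,0],[0.3,0,0,0,0]]'
```

```text
time_s: 11.65
tcp_pos: [0.6619, -0.0947, 0.0599]
ee_rot: [[-0.005, 0.052, -0.999], [0.001, -0.999, -0.052], [-1.0, -0.001, 0.005]]
wrist_force: [0.1, -0.8, 0.2]
gripper_width: 0.897
time_s: 12.45
tcp_pos: [0.6619, -0.0948, 0.0599]
ee_rot: [[-0.005, 0.052, -0.999], [0.001, -0.999, -0.052], [-1.0, -0.001, 0.005]]
wrist_force: [0.4, -0.8, 1.7]
gripper_width: 0.518
```

```bash
python3 -m creep '[[0.3,0,0,15,0],[0.3,0,0,35,0],[0.3,0,0,60,0],[0.3,-30,1,60,0],[0.3,-65,2,60,0],[0.3,-105,3,60,0],[0.3,-145,4,60,0],[0.3,-180,5,60,0]]'
python3 -m creep '[[0.3,-20,1,0,0],[0.3,-38,1,0,0],[0.3,-44,1,-15,0],[0.3,-44,1,-40,0],[0.3,-44,1,-60,0],[0.3,-44,1,-72,0],[0.3,-44,1,-78,0],[0.3,-44,1,-81,0]]'
```

```text
time_s: 13.25
tcp_pos: [0.4801, -0.0898, 0.1208]
ee_rot: [[-0.005, 0.052, -0.999], [0.001, -0.999, -0.052], [-1.0, -0.001, 0.004]]
wrist_force: [0.9, -0.3, -1.5]
gripper_width: 0.521
time_s: 14.05
tcp_pos: [0.4365, -0.0887, 0.04]
ee_rot: [[-0.004, 0.052, -0.999], [0.001, -0.999, -0.052], [-1.0, -0.001, 0.004]]
wrist_force: [-0.5, -0.3, 0.3]
gripper_width: 0.519
```

```bash
python3 -m creep '[[0.3,1,0,-2,0],[0.3,1,0,-3.5,0],[0.3,1,0,-4.5,0],[0.3,1,0,-5.5,0],[0.3,1,0,-6,0],[0.3,1,0,-6.5,0],[0.3,1,0,-7,0],[0.3,1,0,-7,0]]'
```

```text
time_s: 14.85
tcp_pos: [0.4376, -0.0887, 0.0338]
ee_rot: [[-0.004, 0.052, -0.999], [0.001, -0.999, -0.052], [-1.0, -0.001, 0.004]]
wrist_force: [-2.3, 2.1, 6.7]
gripper_width: 0.518
```

Contact at 6.7 N. Release, lift, and go to the yellow brick.

```bash
python3 -m creep '[[0.7,0,0,0,0],[0.8,0,0,0,0],[1,0,0,0,0],[1,0,0,0,0],[1,0,0,20,0],[1,0,0,50,0],[1,0,0,90,0],[1,0,0,110,0]]'
python3 -m creep '[[1,35,-1,0,0],[1,75,-3,0,0],[1,115,-4,0,0],[1,155,-6,0,0],[1,195,-7,0,0],[1,225,-7,0,0],[1,225,-7,-10,0],[1,225,-7,-20,0]]'
python3 - <<'E'
from fit import *
s=sense();print(s["tcp_pos"])
c=capture("wrist");cv2.imwrite("pics/w4.png",c["image"])
p=cloud(c)
q=p[near(p,.662,-.096,.07,.03,.044)];print(len(q),rect(q))
c=capture("side");cv2.imwrite("pics/d4.png",c["image"])
p=cloud(c)
for x,y in [(.458,.09),(.439,-.088)]:
    q=p[near(p,x,y,.05,.042,.06)];print(len(q),rect(q) if len(q) else 0,np.median(q[:,2]))
E
```

```text
time_s: 15.65
tcp_pos: [0.4389, -0.0887, 0.1467]
ee_rot: [[0.001, 0.053, -0.999], [0.001, -0.999, -0.053], [-1.0, -0.001, -0.001]]
wrist_force: [0.3, -0.3, -1.0]
gripper_width: 0.99
time_s: 16.45
tcp_pos: [0.6635, -0.0956, 0.125]
ee_rot: [[-0.001, 0.052, -0.999], [0.001, -0.999, -0.052], [-1.0, -0.001, 0.001]]
wrist_force: [-0.4, -0.2, 0.4]
gripper_width: 0.999
[ 0.66351419 -0.0956034   0.12499373]
6870 [664.2 -96.1  86.8  54.1   3.2]
129 [453.6  89.2  44.2  42.2 -69.4] 0.045908619864940214
202 [437.6 -89.7  42.4  42.2 -13.3] 0.04586076935273603
```

View pics/d4.png

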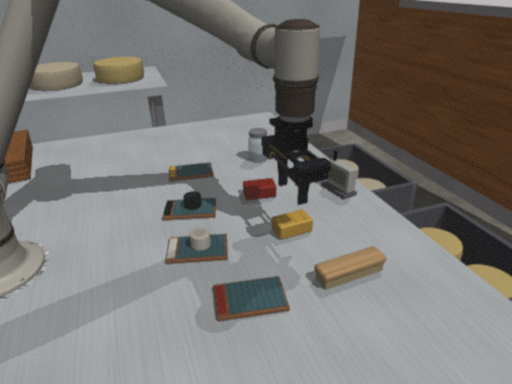

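View pics/w4.png

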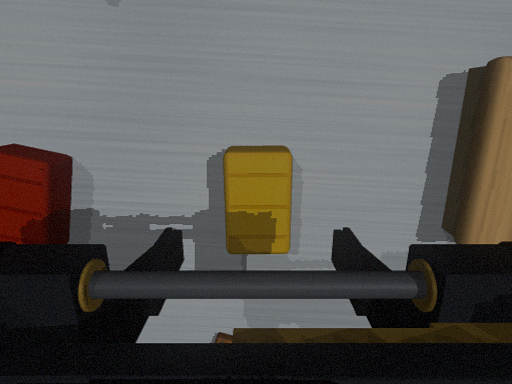

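Both rounds stand near the middles of their mats: black (193,201), white (200,240). The yellow brick at (258,200) is aligned between the jaws. Descend to z≈24.

```bash
python3 -m creep '[[1,0,0,-25,0],[1,0,0,-55,0],[1,0,0,-80,0],[1,0,0,-95,0],[1,0,0,-100,0],[1,0,0,-100,0],[0.4,0,0,-100,0],[0.4,0,0,-100,0]]'
python3 -m creep '[[0.4,0,0,0,0],[0.4,0,0,0,0],[0.4,0,0,0,0],[0.4,0,0,0,0],[0.4,0,0,0,0],[0.4,0,0,0,0],[0.4,0,0,0,0],[0.4,0,0,0,0]]'
```

```text
time_s: 17.35
tcp_pos: [0.6623, -0.0956, 0.0255]
ee_rot: [[-0.002, 0.052, -0.999], [0.001, -0.999, -0.053], [-1.0, -0.002, 0.002]]
wrist_force: [-0.2, 0.5, 0.0]
gripper_width: 0.889
time_s: 18.15
tcp_pos: [0.6625, -0.0956, 0.0259]
ee_rot: [[-0.002, 0.053, -0.999], [0.001, -0.999, -0.053], [-1.0, -0.001, 0.002]]
wrist_force: [-0.4, 0.7, 3.9]
gripper_width: 0.617
```

```bash
python3 -m creep '[[0.4,0,0,15,0],[0.4,0,0,40,0],[0.4,0,0,75,0],[0.4,0,0,105,0],[0.4,-13,33,110,-0.03],[0.4,-27,70,110,-0.08],[0.4,-43,110,110,-0.12],[0.4,-58,150,110,-0.16]]'
python3 -m creep '[[0.4,-15,39,0,-0.02],[0.4,-31,79,0,-0.04],[0.4,-46,119,0,-0.04],[0.4,-62,160,0,-0.04],[0.4,-77,200,0,-0.04],[0.4,-92,238,0,-0.04],[0.4,-100,260,0,-0.04],[0.4,-100,260,-10,-0.04]]'
```

```text
time_s: 18.95
tcp_pos: [0.6032, 0.0554, 0.136]
ee_rot: [[-0.002, -0.11, -0.994], [0.002, -0.994, 0.11], [-1.0, -0.002, 0.003]]
wrist_force: [1.0, -0.0, -2.5]
gripper_width: 0.618
time_s: 19.75
tcp_pos: [0.5028, 0.3191, 0.1272]
ee_rot: [[0.0, -0.145, -0.989], [0.005, -0.989, 0.145], [-1.0, -0.005, 0.0]]
wrist_force: [0.9, 0.5, -1.5]
gripper_width: 0.616
```

```bash
python3 -m creep '[[0.4,2,-3,-20,0],[0.4,2,-3,-45,0],[0.4,2,-3,-65,0],[0.4,2,-3,-75,0],[0.4,2,-3,-80,0],[0.4,2,-3,-83,0],[0.4,2,-3,-85,0],[0.4,2,-3,-85,0]]'
```

```text
time_s: 20.55
tcp_pos: [0.5051, 0.3163, 0.0428]
ee_rot: [[0.001, -0.145, -0.989], [0.006, -0.989, 0.145], [-1.0, -0.006, -0.0]]
wrist_force: [-0.7, -0.9, -2.4]
gripper_width: 0.618
```

Run:
```python
from fit import *
c=capture("wrist");cv2.imwrite("pics/w5.png",c["image"])
p=cloud(c);I=c["image"].astype(int)
l=near(p,.5,.316,.12,.006,.02);m=(l&(I[...,0]-I[...,2]>12)).astype(np.uint8);print(m.sum(),rect(p[m>0]))
q=p[near(p,.505,.316,.07,.045,.06)];print(len(q),rect(q))
```

```text
4626 [507.5 313.7 107.5  80.3  -8.4]
13672 [510.5 315.1  80.4  76.5 -10.2]
```

View pics/w5.png

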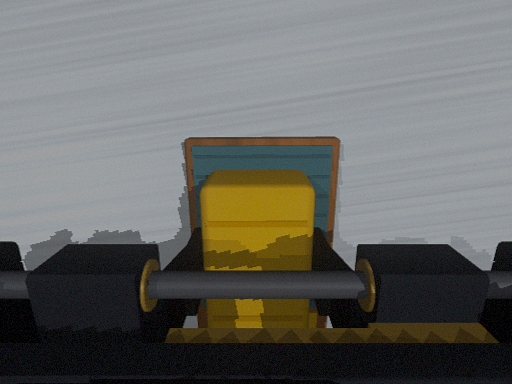

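The yellow brick (258,250) sits squarely over its mat, and the mat measures (507, 314). Lower it.

```bash
python3 -m creep '[[0.4,0,-1,-1.5,0],[0.4,0,-1,-3,0],[0.4,0,-1,-4,0],[0.4,0,-1,-4.5,0],[0.4,0,-1,-5,0],[0.4,0,-1,-5.5,0],[0.4,0,-1,-6,0],[0.4,0,-1,-6,0]]'
```

```text
time_s: 21.4
tcp_pos: [0.5052, 0.3154, 0.038]
ee_rot: [[0.002, -0.145, -0.989], [0.006, -0.989, 0.145], [-1.0, -0.006, -0.001]]
wrist_force: [-3.1, -0.7, 4.8]
gripper_width: 0.616
```

```bash
python3 -m creep '[[0.75,0,0,0,0],[0.85,0,0,0,0],[1,0,0,0,0],[1,0,0,0,0],[1,0,0,20,0],[1,0,0,50,0],[1,0,0,90,0],[1,0,0,100,0]]'
python3 -m creep '[[1,22,-33,0,-0.02],[1,45,-67,0,-0.02],[1,70,-103,0,-0.02],[1,93,-138,0,-0.02],[1,117,-175,0,-0.02],[1,140,-208,0,-0.02],[1,145,-216,-10,-0.02],[1,145,-216,-15,-0.02]]'
python3 - <<'E'
from fit import *
s=sense();print(s["tcp_pos"])
c=capture("wrist");cv2.imwrite("pics/w6.png",c["image"])
p=cloud(c)
q=p[near(p,.65,.099,.07,.03,.044)];print(len(q),rect(q))
c=capture("side")
p=cloud(c)
q=p[near(p,.505,.315,.06,.042,.06)];print(len(q),rect(q) if len(q) else 0,np.median(q[:,2]))
E
```

```text
time_s: 22.2
tcp_pos: [0.5073, 0.3171, 0.1427]
ee_rot: [[0.008, -0.144, -0.99], [0.011, -0.99, 0.144], [-1.0, -0.012, -0.007]]
wrist_force: [0.8, 1.0, 1.3]
gripper_width: 1.0
time_s: 23.0
tcp_pos: [0.652, 0.0994, 0.1258]
ee_rot: [[0.006, -0.167, -0.986], [0.011, -0.986, 0.167], [-1.0, -0.012, -0.004]]
wrist_force: [0.2, 0.4, -1.2]
gripper_width: 1.001
[0.65204961 0.09940335 0.12577602]
6781 [651.9  99.6  86.9  54.1  -9.5]
248 [501.1 311.3  86.9  57.   -8.4] 0.049814369718467255
```

View pics/w6.png

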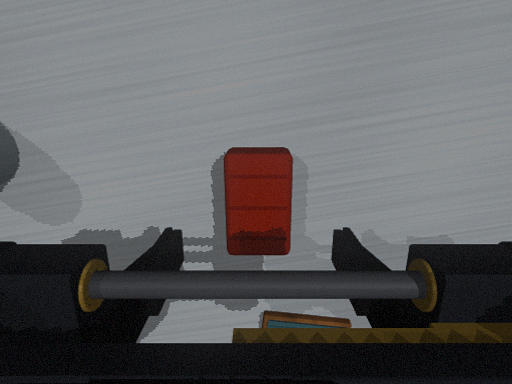

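The red brick (258,200) is aligned and centred. Yellow measures on its mat at 50 mm top height. Grip red.

```bash
python3 -m creep '[[1,0,0,-25,0],[1,0,0,-55,0],[1,0,0,-80,0],[1,0,0,-95,0],[1,0,0,-101,0],[1,0,0,-101,0],[0.4,0,0,-101,0],[0.4,0,0,-101,0]]'
python3 -m creep '[[0.4,0,0,0,0],[0.4,0,0,0,0],[0.4,0,0,0,0],[0.4,0,0,0,0],[0.4,0,0,0,0],[0.4,0,0,0,0],[0.4,0,0,0,0],[0.4,0,0,0,0]]'
```

```text
time_s: 23.9
tcp_pos: [0.6518, 0.1018, 0.0263]
ee_rot: [[0.008, -0.163, -0.987], [0.011, -0.987, 0.163], [-1.0, -0.012, -0.006]]
wrist_force: [-0.3, 1.1, 0.1]
gripper_width: 0.895
time_s: 24.7
tcp_pos: [0.6519, 0.1014, 0.027]
ee_rot: [[0.008, -0.163, -0.987], [0.011, -0.987, 0.163], [-1.0, -0.012, -0.006]]
wrist_force: [-0.2, -3.0, 6.9]
gripper_width: 0.623
```

```bash
python3 -m creep '[[0.4,0,0,15,0],[0.4,0,0,40,0],[0.4,0,0,75,0],[0.4,0,0,105,0],[0.4,-12,-30,110,0],[0.4,-26,-67,110,0],[0.4,-42,-106,110,0],[0.4,-57,-145,110,0]]'
python3 -m creep '[[0.4,-15,-39,0,0],[0.4,-31,-79,0,0],[0.4,-46,-119,0,0],[0.4,-62,-158,0,0],[0.4,-77,-195,0,0],[0.4,-90,-225,0,0],[0.4,-93,-235,0,0],[0.4,-93,-235,-10,0]]'
```

```text
time_s: 25.5
tcp_pos: [0.594, -0.0443, 0.1372]
ee_rot: [[0.008, -0.162, -0.987], [0.012, -0.987, 0.163], [-1.0, -0.013, -0.006]]
wrist_force: [0.8, -0.6, -1.7]
gripper_width: 0.62
time_s: 26.3
tcp_pos: [0.5018, -0.2805, 0.1283]
ee_rot: [[0.012, -0.165, -0.986], [0.011, -0.986, 0.165], [-1.0, -0.012, -0.01]]
wrist_force: [-0.0, -0.2, -1.4]
gripper_width: 0.619
```

Contact is expected at TCP z≈39.

```bash
python3 -m creep '[[0.4,1,1,-20,0],[0.4,1,1,-45,0],[0.4,1,1,-65,0],[0.4,1,1,-75,0],[0.4,1,1,-80,0],[0.4,1,1,-83,0],[0.4,1,1,-85,0],[0.4,1,1,-85,0]]'
python3 - <<'E'
from fit import *
c=capture("wrist");cv2.imwrite("pics/w7.png",c["image"])
p=cloud(c);I=c["image"].astype(int)
l=near(p,.5,-.279,.12,.006,.02);m=(l&(I[...,0]-I[...,2]>12)).astype(np.uint8);print(m.sum(),rect(p[m>0]))
E
```

```text
time_s: 27.1
tcp_pos: [0.5032, -0.2795, 0.0438]
ee_rot: [[0.013, -0.164, -0.986], [0.01, -0.986, 0.165], [-1.0, -0.012, -0.011]]
wrist_force: [-0.2, 0.5, -1.4]
gripper_width: 0.615
4476 [ 503.9 -280.4  108.2   80.5   -9.8]
```

View pics/w7.png

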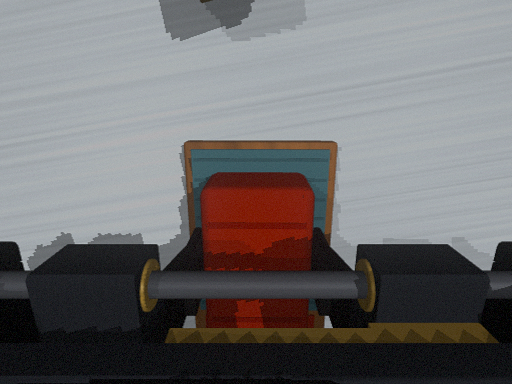

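The red brick (258,250) is square and centred over its mat.

```bash
python3 -m creep '[[0.4,0,0,-1.5,0],[0.4,0,0,-2.5,0],[0.4,0,0,-3.5,0],[0.4,0,0,-4,0],[0.4,0,0,-4.5,0],[0.4,0,0,-5,0],[0.4,0,0,-5.5,0],[0.4,0,0,-5.5,0]]'
```

```text
time_s: 27.95
tcp_pos: [0.5033, -0.2796, 0.039]
ee_rot: [[0.014, -0.164, -0.986], [0.01, -0.986, 0.164], [-1.0, -0.012, -0.012]]
wrist_force: [-1.3, 1.1, 4.0]
gripper_width: 0.616
```

```bash
python3 -m creep '[[0.75,0,0,0,0],[0.85,0,0,0,0],[1,0,0,0,0],[1,0,0,0,0],[1,0,0,20,0],[1,0,0,50,0],[1,0,0,90,0],[1,0,0,120,0]]'
python3 -m creep '[[1,0,0,50,0],[1,0,0,100,0],[1,-30,0,150,0],[1,-60,0,160,0],[1,-90,0,160,0],[1,-100,0,160,0],[1,-100,0,160,0],[1,-100,0,160,0]]'
python3 - <<'E'
from fit import *
for n in ["scene","side"]:
    c=capture(n);p=cloud(c);cv2.imwrite(f"pics/{n}F.png",c["image"])
    for b,x,y in [("yellow",.505,.315),("black",.458,.09),("white",.439,-.088),("red",.502,-.279)]:
        q=p[near(p,x,y,.06,.042,.06)];print(n,b,len(q),rect(q) if len(q) else 0,np.median(q[:,2]))
    for b,x,y,r in [("jar",.735,.34,.09),("brush",.70,-.285,.11)]:
        q=p[near(p,x,y,r,.015,.3)]
        if len(q):print(b,len(q),rect(q))
E
```

```text
time_s: 28.75
tcp_pos: [0.5038, -0.2799, 0.1611]
ee_rot: [[0.015, -0.164, -0.986], [0.009, -0.986, 0.164], [-1.0, -0.012, -0.014]]
wrist_force: [0.9, 0.3, -0.5]
gripper_width: 0.996
time_s: 29.55
tcp_pos: [0.4043, -0.28, 0.3207]
ee_rot: [[0.015, -0.164, -0.986], [0.009, -0.986, 0.164], [-1.0, -0.012, -0.013]]
wrist_force: [0.8, 0.6, -1.7]
gripper_width: 1.002
scene yellow 431 [505.6 315.6  89.4  56.4  -8.5] 0.050580169237549044
scene black 183 [459.   89.5  43.6  41.4 -78.9] 0.04679851016734249
scene white 245 [440.2 -87.5  45.4  43.  -48.8] 0.04681298151360691
scene red 1176 [ 502.2 -277.8   89.3   54.1   -9.7] 0.05076254279162201
jar 1098 [732.9 330.7  64.6  63.7  67.2]
brush 2544 [ 709.1 -282.8  148.9   46.3    3.8]
side yellow 102 [526.5 308.6  55.9  35.7  82.7] 0.04952185125280961
side black 129 [455.3  89.9  45.5  44.4  81.6] 0.046046501124171524
side white 199 [436.8 -89.3  42.7  42.7  39.1] 0.045758438400708146
side red 998 [ 499.9 -279.2   87.7   55.6   -9.6] 0.04983609077220075
jar 566 [725.5 330.9  65.5  65.4 -70.4]
brush 1448 [ 705.9 -284.7  150.8   46.     4. ]
```

View pics/sceneF.png

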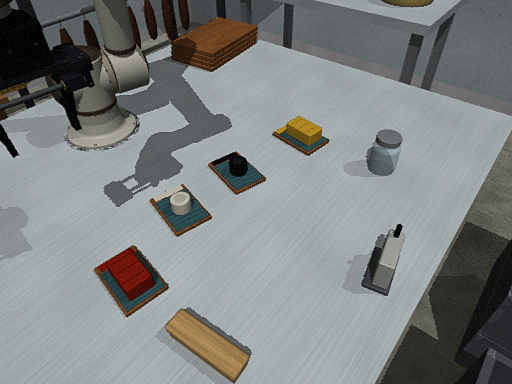

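View pics/sideF.png

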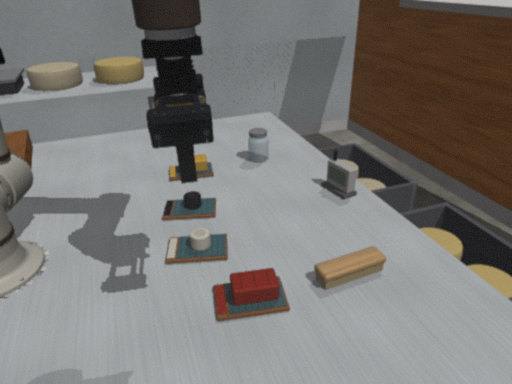

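All four cheeses are centred to within 2–3 mm on the right mats: red (130,272), white (180,203), black (238,165) and yellow (303,130) in the scene view. The jar and brush haven't moved, and the gripper is clear. Handing in.

```bash
python3 -c "
from station import *
print(finish_job())"
```

```text
the job is handed in; nothing more can be done
None
```

I took both stacks apart and set each cheese on the board with its colour: black first, then white, yellow and red. I lowered each one until the wrist force showed light contact (4–11 N), then let go. The job was handed in at about 30 s; it reports no verdict.

- **Position:** in the scene view, all four cheeses stand within about 2 mm of their mat centres. The tops of the cheeses are at the heights expected for resting on the mats. The two bricks lie within about 1° of their boards' long sides.
- **Jar and brush:** their positions match the start to within about 0.5 mm, and the gripper is open and well clear of everything.
- **Disagreements:** the two fixed cameras differ from each other by up to about 4 mm, and by about 7 mm for the jar. In the last side view the arm hid part of the yellow brick, so its position there is unusable. An earlier, unobstructed side view, compared with that camera's own mat fit, put it about 5 mm off centre, mostly sideways.

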